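# Hold the sample slide flush on the tilted contact reader

### The arm

A 6-joint arm with a two-finger parallel gripper is mounted at the origin on the work surface. World frame = base frame: x ahead of the robot, y to its left, z up, the work surface at z = 0. Lengths are in m, angles in rad, forces in N, time in s.
With the tool pointing down it reaches from about 0.275 to 0.825 m from the base axis. Payload 5.2 kg.
Tool frame: the origin (TCP) lies on the centre line of the jaws, within the pads' length; the fingertips stand 11 mm ahead of it and the grasp point (between the pads) lies 8 mm behind it; z points along the fingers, y is the direction in which the jaws open and shut (so a half turn about z gives the same grasp; the last joint's range is limited). The gripper opens to 93 mm and grips with 3 to 60 N. Pads are 15 mm wide; open, the fingers measure 128 mm over their backs; the gripper's body (75 mm by 188 mm) begins 65 mm behind the grasp point.
Start: joints at [-1.44, 0.259, 1.535, -0, 1.348, -0.203], TCP at [0.18, -0.52, 0.23] pointing down, gripper open.
Joint ranges: [-3.14, 3.14], [-0.91, 2.08], [0.19, 2.58], [-1.22, 4.36], [0.22, 2.71], [-3.12, 3.12]. Speed limits (rad/s): [2.57, 2.57, 3.14, 3.14, 3.14, 3.14].

### API

Orientations are given as a 3x3 rotation matrix whose columns are the frame's x, y, z axes.
In Python, from rig import ctrl, cams gives the robot as it stands.
- The arm moves only by the shell command python3 -m creep 'ROWS' [OPENING]. ROWS is JSON, a list of rows, each a list of 4 numbers: the shift along the tool's x, y, z as a fraction of full scale, then the turn about the tool's z as a fraction of full scale. In form: [[x, y, z, spin], ...]. A call has 1 to 10 rows; each row is the pose to reach, as a shift and turn from the pose commanded when the call began, along the tool's axes at that moment, turning the shorter way round; what a row does not reach only later rows make up. Full scale, the value 1, is 0.75 m for a shift and 180 degrees for a turn. A row lasts 1/10 s, in which the tool goes at most 50 mm and 8.59 degrees, less where a joint would pass 70% of its speed; a pose out of reach is approached as far as the arm can. A call with a number of a shift or a turn outside -1 to 1 is refused whole. A call with a gripper value outside its range is refused whole. OPENING is the closure, from -1 (fully open) to 1 (shut), so that 0 is half open, set as the call begins (- or left out, the last holds). The fingers move at their own pace and stop on an object; the grip force is fixed at half the most. Time passes only in rows, so rows that repeat a pose let the fingers close. It gives the time, the measured TCP pose, the force and the opening at its end, in the units of the state.
- ctrl.sense(): the state, without advancing time (a new reading comes with each control period).
- cams.capture(name): name is "side" or "top" or "wrist"; returns a dict with "img" (480x640x3 uint8, blue, green, red), "z_map" (480x640 float32, m along the optical axis (not along the pixel's ray), 0 where there is no reading), "fx", "fy", "cx", "cy" (pixels), "view" (4x4, takes a point from world to camera coordinates); the wrist camera has in their place "T_tool_cam" (4x4, takes a point from camera to tool coordinates, whose origin is the TCP and whose axes are the flange's). Camera axes: x right, y down, z forward; pixel columns grow to the right and rows downward; lengths in m; the calibration is good to about 2 mm. A picture is of the moment at which its call begins: read the wrist's pose just before it.
- ctrl.finish_job(): hands the job in, once; it reports no verdict.
The state is a dict: "time": time; "joints": joint angles; "qd": joint speeds; "joint_torque": joint torques, N m; "ee_pos": TCP position; "orientation": TCP orientation; "contact_force": force on the tool from outside, world axes, zero at the start; "wrist_torque": the same for the moment, N m; "width": opening from 0.0 (shut) to 1.0 (fully open).
Only numpy, scipy, OpenCV 4.12 (cv2) and the standard library are available. Lean on these libraries where they do the work, as an engineer would, in place of code of your own. Each camera call takes 0.05 s, during which the arm holds its last target.

### The job

Take the rectangular sample slide off the cooling block by its fin and lay it on the sloped plate of the contact reader: flat against the face, its lower long edge on the stop lip, squared up and centred side to side. Then press it gently, touching the reader with nothing but the slide, until the sprung plate has sunk about half of its travel, and keep holding it so: the program finishes with the slide still gripped and pressed, not let go. Leave the other things on the bench where they are.

Things in the scene. Friction and masses are not known exactly. Their poses are not given: they have to be found in the camera images.
- slide: loose steel slide, 0.11 kg: plate 50 (x) x 70 (y) x 6 mm with an upright aluminium grip fin in the middle, 32 (x) x 16 (y) mm, its top 48 mm above the underside. Origin: centre of the underside; z up through the fin. Grip the fin across its 16 mm (along y). Same turned end for end: either 70 mm edge may be the lower one. Starts flat on the cooling block, fin up.
- block: fixed aluminium cooling block lying on the bench, 200 (x) x 110 (y) x 18 mm high; origin at the centre of its underside. The slide lies near its x = +50 or -50 mm and the round carrier at the other place.
- reader: fixed contact reader: white housing 130 (x) x 140 (y) x 45 mm high; two grey cheeks (8 mm thick, 61 mm either side of the middle, 100 mm high, 50 mm long) carry a tilted reading plate between them. Origin: centre of the underside. The plate slopes up towards the reader's +x, so it looks up and back to the robot; slope locked at 0.2 to 0.55 rad, different each time.
- reader_seat (a point): where the centre of the slide's underside belongs on the plate's face: a 28 mm black dot, about 95 mm up. x up the slope, y level, z out of the face. Plate 74 (x) x 100 (y) mm, its centre at x = +7 mm. A stop lip along its whole lower edge, 5 mm thick, stands 9 mm above the face, its inner side at x = -25 mm: a slide resting on it is at x = 0. Moves with the plate.
- reader_plate (a joint): how far the sprung plate (with its lip) has sunk along its normal, m: 0 when free, 0.008 at the hard stop. It starts to yield at about 2 N and needs 1.5 N more for each mm (about 8 N at 4 mm); it only sinks, it does not tilt.
- disc: bystander: round steel carrier, 48 mm across and 6 mm thick, with a round aluminium post 16 mm across, 32 mm high in all; origin under its centre. Stands on the cooling block at the other place.
- tape: bystander: grey tape roll lying flat, 80 mm across, 20 mm high; origin under its centre
- cup: bystander: small white cup, 60 mm across, 45 mm high; origin under its centre
- jar: bystander: amber jar, 60 mm across, 85 mm high; origin under its centre
- driver: bystander: screwdriver with a black handle lying on the bench, 180 mm long; origin at its underside near the middle
- cell: bystander: grey upright battery cell, 26 mm across, 65 mm high; origin under its centre
Things that resemble listed ones, but are neither listed nor needed, are in the scene too. Leave any purple look-alike of the slide alone. Of the things that look like the block, take the one that is farthest from the robot's base at the start.

How it is judged:
By the outcome, as a careful person would: the job done as asked, in the order asked, and still so for the second after the job is handed in, while the arm keeps its last pose, push and grip.
It also fails if it takes over 45 s, if anything falls off the work surface, if the arm or the gripper's body presses on something with over 40 N, if the wrist force passes 120 N, or if a joint passes its speed limit or range.

## Working session

There is one attempt and no reset: what is moved stays moved. The work goes in short steps, Python scripts to look and compute and a shell command to move; the robot and the scene stay as the last step left them, time stands still between calls to the robot, and variables do not carry over. Pictures are saved under pics/ and viewed, and the job is handed in when it is done.

```bash
ls; mkdir -p pics
python3 - <<'E'
from rig import ctrl,cams
import cv2,numpy as np
s=ctrl.sense();print(s['time'],s['ee_pos'],s['orientation'],s['width'])
for n in ['side','top']:
    c=cams.capture(n);cv2.imwrite(f'pics/{n}0.png',c['img']);np.savez(f'{n}0.npz',**c)
    print(n,c['fx'],c['cx'],c['cy'],np.round(c['view'],3).tolist())
E
```

```text
pics
0.0 [ 0.1801482  -0.51910528  0.22882206] [[ 9.44805154e-01  3.27632644e-01 -2.67958456e-04]
 [ 3.27632585e-01 -9.44803518e-01  1.78922889e-03]
 [ 3.33041700e-04 -1.77826460e-03 -9.99998363e-01]] 1.003084861419973
side 494.04364923359753 318.9613254393572 234.18927864249014 [[-1.0, -0.026, -0.018, 0.546], [0.0, 0.564, -0.826, 0.124], [0.031, -0.825, -0.564, 1.091], [0.0, 0.0, 0.0, 1.0]]
top 607.6220479658822 321.15816032909805 233.61120022483752 [[-0.009, -1.0, -0.014, -0.075], [-0.981, 0.012, -0.192, 0.558], [0.192, 0.012, -0.981, 1.12], [0.0, 0.0, 0.0, 1.0]]
```

View pics/side0.png

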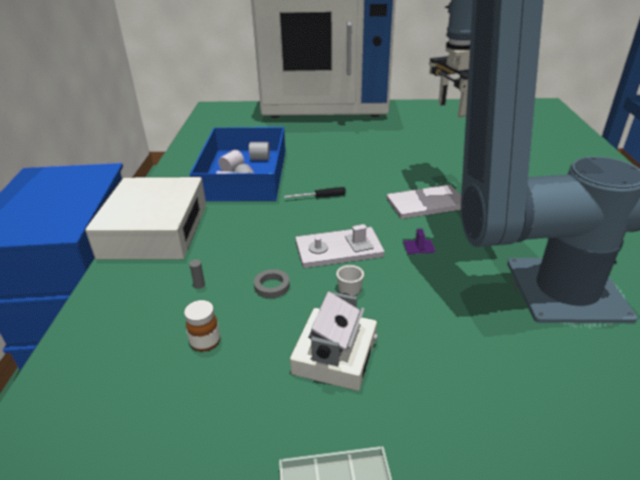

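View pics/top0.png

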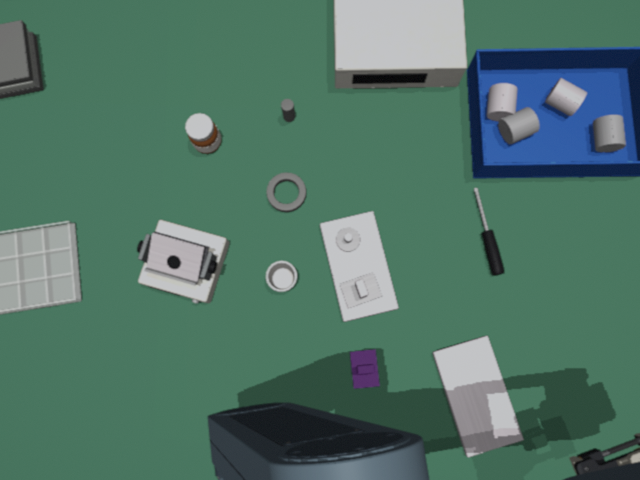

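Candidates: white block at top (358,265), carrying the round disc and the finned grey slide (361,290); white block at (477,395) with a blank-looking patch; purple slide look-alike on the bench (365,368). I'll compute distances and enlarge.

```bash
cat > h.py <<'E'
import numpy as np,cv2
def world(c,u,v,z):
    V=np.linalg.inv(c['view']); d=V[:3,:3]@np.array([(u-c['cx'])/c['fx'],(v-c['cy'])/c['fy'],1]); o=V[:3,3]
    return o+d*(z-o[2])/d[2]
def deproj(c,u,v):
    d=float(c['z_map'][int(round(v)),int(round(u))]);V=np.linalg.inv(c['view'])
    return (V@np.array([(u-c['cx'])/c['fx']*d,(v-c['cy'])/c['fy']*d,d,1]))[:3]
def cloud(c,mask):
    vv,uu=np.nonzero(mask&(c['z_map']>0));d=c['z_map'][vv,uu].astype(float)
    V=np.linalg.inv(c['view']);P=np.stack([(uu-c['cx'])/c['fx']*d,(vv-c['cy'])/c['fy']*d,d,np.ones_like(d)])
    return (V@P)[:3].T,uu,vv
def proj(c,P):
    p=c['view']@np.append(P,1);return c['fx']*p[0]/p[2]+c['cx'],c['fy']*p[1]/p[2]+c['cy']
E
python3 - <<'E'
from h import *
c=dict(np.load('top0.npz'))
for n,u,v in [('blkA',358,265),('blkB',477,395),('slide plate',352,295),('fin',361,288),('dot',174,262),('disc',348,240),('purple',365,360),('Bpatch',500,410)]:
    p=deproj(c,u,v);print(n,p.round(3),np.hypot(*p[:2]).round(3))
I=c['img'];cv2.imwrite('pics/cropA.png',cv2.resize(I[195:335,300:420],None,fx=4,fy=4,interpolation=cv2.INTER_CUBIC))
cv2.imwrite('pics/cropB.png',cv2.resize(I[330:470,415:545],None,fx=3,fy=3,interpolation=cv2.INTER_CUBIC))
cv2.imwrite('pics/cropR.png',cv2.resize(I[205:315,120:245],None,fx=5,fy=5,interpolation=cv2.INTER_CUBIC))
E
```

```text
blkA [ 0.5   -0.152  0.018] 0.523
blkB [ 0.251 -0.371  0.021] 0.448
slide plate [ 0.441 -0.139  0.027] 0.462
fin [ 0.45  -0.155  0.066] 0.476
dot [0.499 0.192 0.093] 0.535
disc [ 0.544 -0.133  0.051] 0.56
purple [ 0.317 -0.163  0.007] 0.356
Bpatch [ 0.223 -0.411  0.024] 0.468
```

View pics/cropA.png

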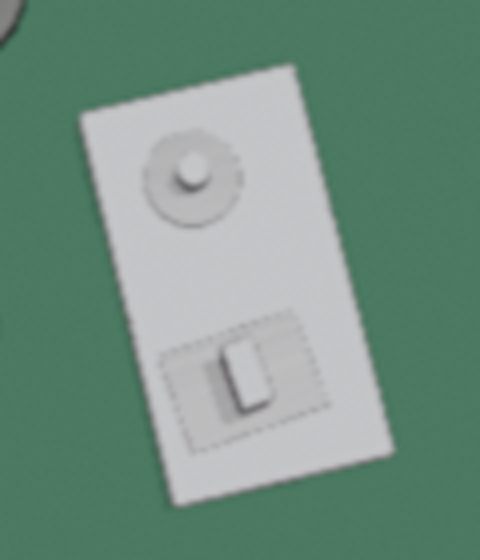

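View pics/cropB.png

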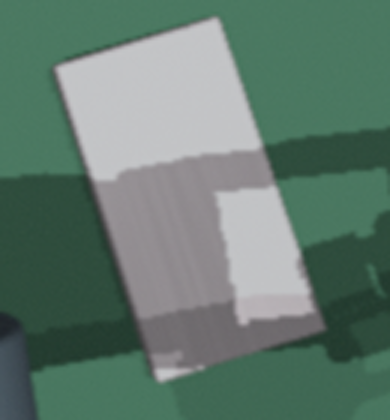

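View pics/cropR.png

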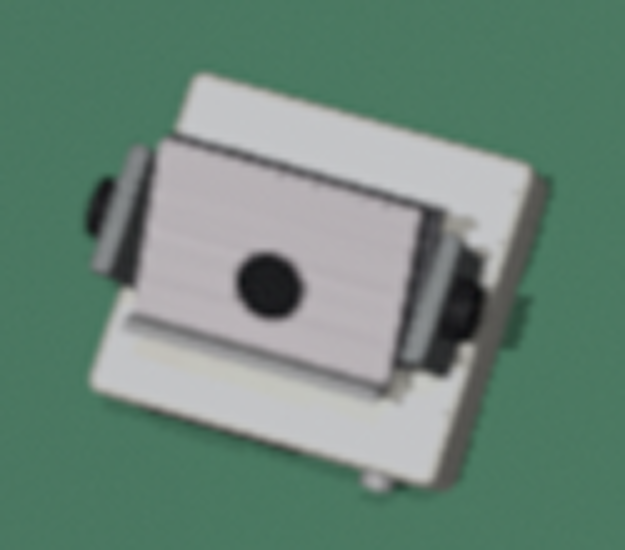

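Block A (358,265) is the farther one (0.52 m against about 0.44 m for block B at (477,395)). It carries the round disc and the rectangular finned slide. In crop A the slide is at the lower place, so the slide is at top (361,290). The object at (365,368) is the purple decoy. Next I'll measure the slide and reader.

Run:
```python
from h import *
c=dict(np.load('top0.npz'));I=c['img'];H,W=I.shape[:2]
allm=np.ones((H,W),bool)
P,uu,vv=cloud(c,allm)
def rect(pts):
    r=cv2.minAreaRect((pts[:,:2]*1000).astype(np.float32));return np.round(r[0],1),np.round(r[1],1),round(r[2],2)
# block
inb=(uu>310)&(uu<405)&(vv>205)&(vv<325)
b=P[inb&(P[:,2]>0.012)];print('block',rect(b),b[:,2].min())
f=P[inb&(vv>262)&(P[:,2]>0.055)];print('fin',rect(f),f.mean(0).round(4),len(f))
d=P[inb&(vv<255)&(P[:,2]>0.04)];print('disc post',d.mean(0).round(3))
# slide plate by z
s=P[inb&(vv>262)&(P[:,2]>0.0215)&(P[:,2]<0.03)];print('slide',rect(s),np.median(s[:,2]))
# plate plane
inr=(uu>150)&(uu<205)&(vv>240)&(vv<278)
q=P[inr];
for _ in range(5):
    m=q.mean(0);n=np.linalg.svd(q-m)[2][2];n*=np.sign(n[2]);r=(q-m)@n;q=q[abs(r)<0.003]
print('plate n',n.round(4),'tilt',np.arccos(n[2]),'yaw',np.degrees(np.arctan2(-n[1],-n[0])),len(q),r.std())
# dot
g=cv2.cvtColor(I,cv2.COLOR_BGR2GRAY)[245:280,155:195]
mk=(g<60).astype(np.uint8);N,L,S,C=cv2.connectedComponentsWithStats(mk)
k=1+np.argmax(S[1:,4]);u,v=C[k]+[155,245];print('dot px',u,v,S[k])
V=np.linalg.inv(c['view']);o=V[:3,3];dd=V[:3,:3]@np.array([(u-c['cx'])/c['fx'],(v-c['cy'])/c['fy'],1])
print('dot',(o+dd*(((m-o)@n)/(dd@n))).round(4))
# housing
hs=P[(uu>125)&(uu<235)&(vv>210)&(vv<310)&(P[:,2]>0.04)&(P[:,2]<0.05)];print('housing',rect(hs),np.median(hs[:,2]))
hi=P[(uu>125)&(uu<235)&(vv>210)&(vv<310)];print('max z',np.percentile(hi[:,2],[99,99.9]))
for n_,u_,v_ in [('cup',282,270),('jar',201,125),('tape',287,177),('cell',288,104)]: print(n_,deproj(c,u_,v_).round(3))
```

```text
block (array([ 501.1, -153.5]), array([201. , 110.2]), 12.86) 0.012050059440124494
fin (array([ 451. , -156.3]), array([32.4, 16.4]), 19.21) [ 0.4506 -0.1561  0.0658] 153
disc post [ 0.551 -0.134  0.05 ]
slide (array([ 457.7, -164.1]), array([112.6, 107.2]), 10.8) 0.02414384832811778
plate n [-0.4531  0.1155  0.884 ] tilt 0.4865258301974253 yaw -14.303531939577574 1129 0.0012808520116462624
dot px 173.46017699115043 261.7699115044248 [ 13  11  12  12 113]
dot [0.4997 0.1933 0.0917]
housing (array([510.9, 188.6]), array([141. , 130.1]), 73.51) 0.04516170593270885
max z [0.11229609 0.11557084]
cup [ 0.493 -0.002  0.007]
jar [0.769 0.151 0.087]
tape [ 0.681 -0.012  0.02 ]
cell [ 0.82  -0.017  0.065]
```

Measured: the slide fin is at (0.451,-0.156) with yaw about 19.2°, and the tool is already at 19.1°. The seat is at about (0.500,0.193,0.092), with reader yaw about -16.5° and slope about 0.487. Next I'll move above the slide and check with the wrist camera.

```bash
python3 -m creep '[[0.03,-0.02,0,0],[0.08,-0.055,0,0],[0.135,-0.09,0,0],[0.19,-0.128,0,0],[0.245,-0.165,0,0],[0.3,-0.202,0,0],[0.355,-0.24,0,0],[0.41,-0.278,0,0],[0.46,-0.312,0,0],[0.4996,-0.3388,0,0]]' -1
python3 -m creep '[[0,0,0,0],[0,0,0,0]]'
cat >> h.py <<'E'
def wcap(name):
    from rig import ctrl,cams
    s=ctrl.sense();c=cams.capture('wrist')
    T=np.eye(4);T[:3,:3]=s['orientation'];T[:3,3]=s['ee_pos']
    c['view']=np.linalg.inv(T@c['T_tool_cam']);cv2.imwrite(f'pics/{name}.png',c['img']);np.savez(name+'.npz',**c);return s,c
E
python3 - <<'E'
from h import *
s,c=wcap('w1');print(s['time'],s['ee_pos'],s['orientation'].round(4).tolist() if hasattr(s['orientation'],'round') else s['orientation'],s['contact_force'],c['T_tool_cam'])
E
```

```text
time: 1.1
ee_pos: [0.4518, -0.1542, 0.2295]
orientation: [[0.944, 0.329, -0.0], [0.329, -0.944, 0.001], [0.0, -0.001, -1.0]]
contact_force: [-0.1, -1.1, -0.4]
width: 0.999
time: 1.3
ee_pos: [0.4509, -0.1562, 0.2293]
orientation: [[0.944, 0.33, -0.001], [0.33, -0.944, -0.0], [-0.001, -0.0, -1.0]]
contact_force: [-0.1, -0.9, 1.2]
width: 0.998
1.3 [ 0.4508899  -0.15619865  0.22927494] [[0.944, 0.3301, -0.0011], [0.3301, -0.944, -0.0], [-0.001, -0.0003, -1.0]] [-0.14820625 -0.93052345  1.2025844 ] [[ 2.96326527e-04 -9.68729585e-01 -2.48118727e-01  6.94298768e-02]
 [ 9.99999846e-01  1.70696471e-04  5.27843108e-04  1.57212423e-04]
 [-4.68984244e-04 -2.48118846e-01  9.68729487e-01 -1.54944728e-01]
 [ 0.00000000e+00  0.00000000e+00  0.00000000e+00  1.00000000e+00]]
```

View pics/w1.png

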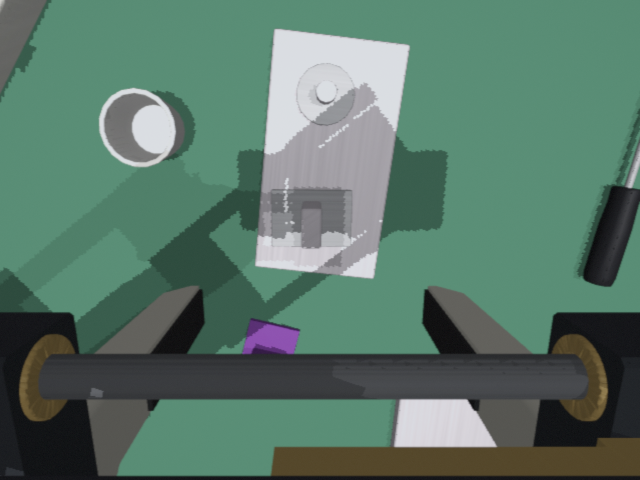

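The wrist view shows the slide at (311,218), square to the image. The disc is at (325,92), the cup at (142,127) and the purple look-alike at (272,340). I'll refine the fin by depth.

Run:
```python
from h import *
c=dict(np.load('w1.npz'));P,uu,vv=cloud(c,np.ones((480,640),bool))
inb=(uu>255)&(uu<370)&(vv>170)&(vv<265)
f=P[inb&(P[:,2]>0.058)&(P[:,2]<.075)];r=cv2.minAreaRect((f[:,:2]*1000).astype(np.float32));print(r,f.mean(0),len(f),c['cx'])
s=P[inb&(P[:,2]>0.0215)&(P[:,2]<0.028)]
print(cv2.minAreaRect((s[:,:2]*1000).astype(np.float32)),len(s))
```

```text
((452.81109619140625, -153.8014373779297), (31.440109252929688, 14.948542594909668), 19.15923500061035) [ 0.45333992 -0.15359758  0.0655177 ] 814 312.9633752059427
((452.5314636230469, -153.8905792236328), (50.1103515625, 69.97933959960938), 18.571271896362305) 3615
```

```bash
python3 -m creep '[[0.0027,-0.0015,0.03,0],[0.0027,-0.0015,0.08,0],[0.0027,-0.0015,0.13,0],[0.0027,-0.0015,0.17,0],[0.0027,-0.0015,0.2,0],[0.0027,-0.0015,0.22,0],[0.0027,-0.0015,0.2387,0],[0.0027,-0.0015,0.2387,0]]' -1
python3 -m creep '[[0,0,0,0],[0,0,0,0],[0,0,0,0],[0,0,0,0],[0,0,0,0],[0,0,0,0],[0,0,0,0],[0,0,0,0]]' 1
```

```text
time: 2.15
ee_pos: [0.4504, -0.1559, 0.049]
orientation: [[0.946, 0.325, -0.004], [0.325, -0.946, 0.002], [-0.003, -0.003, -1.0]]
contact_force: [0.0, 0.3, -0.8]
width: 1.001
time: 2.95
ee_pos: [0.4525, -0.155, 0.0506]
orientation: [[0.945, 0.328, -0.0], [0.328, -0.945, -0.0], [-0.0, 0.0, -1.0]]
contact_force: [-0.1, -1.3, -0.1]
width: 0.36
```

```bash
python3 -m creep '[[0,0,0,0],[0,0,0,0],[0,0,0,0],[0,0,0,0],[0,0,0,0]]' 1
python3 -m creep '[[0,0,-0.01,0],[0,0,-0.03,0],[0,0,-0.06,0],[0,0,-0.09,0],[0,0,-0.12,0],[0,0,-0.14,0],[0,0,-0.15,0],[0,0,-0.15,0]]' 1
python3 - <<'E'
from h import *
s,c=wcap('w2')
E
```

```text
time: 3.45
ee_pos: [0.4524, -0.1549, 0.0506]
orientation: [[0.945, 0.328, -0.0], [0.328, -0.945, 0.0], [-0.0, -0.0, -1.0]]
contact_force: [-1.1, 1.6, 0.7]
width: 0.169
time: 4.25
ee_pos: [0.4531, -0.1554, 0.1642]
orientation: [[0.945, 0.328, 0.002], [0.328, -0.945, -0.001], [0.001, 0.002, -1.0]]
contact_force: [-0.1, 0.2, -1.4]
width: 0.17
```

View pics/w2.png

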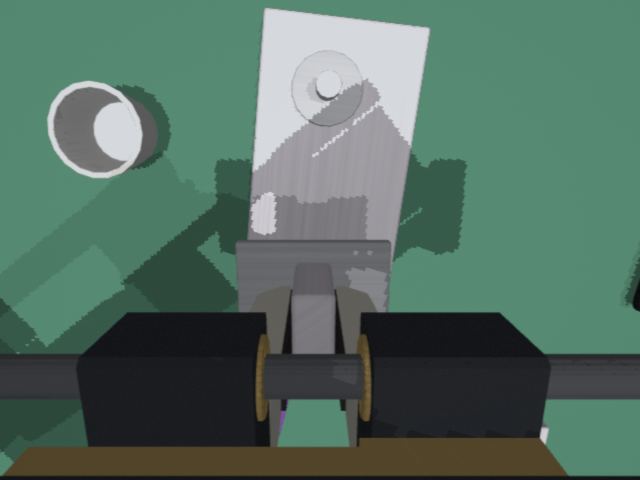

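The slide is gripped (15.8 mm) and hangs clear of the block, centred at u≈314. The disc at (328,85) is undisturbed. The interface can't tilt the tool, so the slide has to be tilted about the jaw axis by pressing on its long edge. I'll carry it in front of the reader and measure there.

```bash
python3 -m creep '[[0.005,-0.018,-0.02,0.01],[0.018,-0.06,-0.04,0.04],[0.032,-0.11,-0.0667,0.08],[0.048,-0.165,-0.0667,0.12],[0.064,-0.22,-0.0667,0.16],[0.08,-0.28,-0.0667,0.19],[0.095,-0.335,-0.0667,0.198],[0.11,-0.39,-0.0667,0.198],[0.125,-0.44,-0.0667,0.198],[0.1352,-0.4769,-0.0667,0.198]]' 1
python3 -m creep '[[0,0,0,0],[0,0,0,0]]' 1
python3 - <<'E'
from h import *
from rig import cams
s,c=wcap('w3');c=cams.capture('side');np.savez('side3.npz',**c);cv2.imwrite('pics/side3.png',cv2.resize(c['img'][200:420,240:440],None,fx=3,fy=2.7))
E
```

```text
time: 5.3
ee_pos: [0.43, 0.2182, 0.2119]
orientation: [[0.959, -0.283, -0.002], [-0.283, -0.959, -0.0], [-0.002, 0.001, -1.0]]
contact_force: [1.2, -0.0, -0.9]
width: 0.169
time: 5.5
ee_pos: [0.4303, 0.2162, 0.212]
orientation: [[0.959, -0.282, -0.002], [-0.282, -0.959, -0.001], [-0.002, 0.002, -1.0]]
contact_force: [-0.4, -0.1, -1.0]
width: 0.172
```

View pics/w3.png

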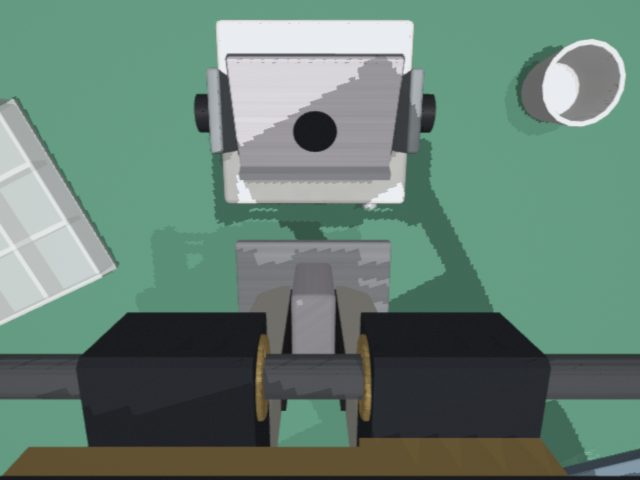

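View pics/side3.png

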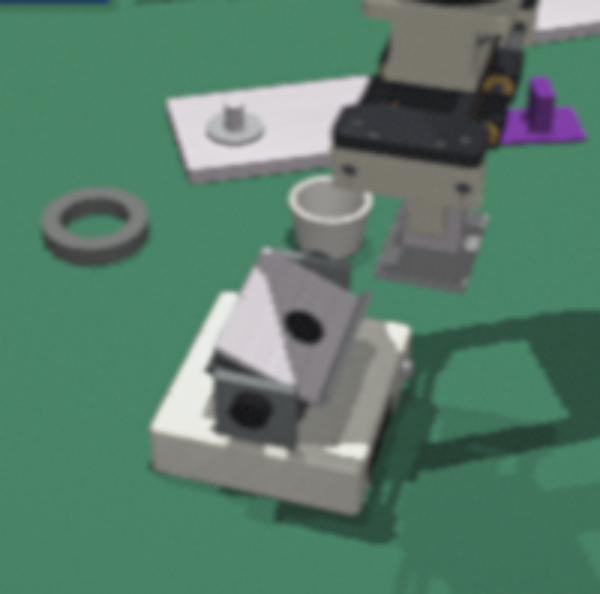

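The wrist view shows the reader square to the tool: dot at (315,131), lip at v≈172, cheeks at u=213 and 417. The held slide's far edge is at v=241, from u=237 to 390. Next is to measure the plate plane, dot, yaw and the held slide's plane.

```bash
cat >> h.py <<'E'
def plane(q,it=8,tol=.0015):
    for _ in range(it):
        m=q.mean(0);n=np.linalg.svd(q-m,full_matrices=False)[2][2];n=n*np.sign(n[2]);r=(q-m)@n
        q=q[abs(r)<max(tol,1.5*r.std() if _<3 else 0)]
    return m,n,len(q),r.std()
def reader(c):
    P,uu,vv=cloud(c,np.ones((480,640),bool))
    m,n,k,sd=plane(P[(uu>245)&(uu<385)&(vv>65)&(vv<160)])
    g=cv2.cvtColor(c['img'],cv2.COLOR_BGR2GRAY)[100:165,280:350]
    N,L,S,C=cv2.connectedComponentsWithStats((g<50).astype(np.uint8));i=1+np.argmax(S[1:,4]);u,v=C[i]+[280,100]
    V=np.linalg.inv(c['view']);o=V[:3,3];dd=V[:3,:3]@np.array([(u-c['cx'])/c['fx'],(v-c['cy'])/c['fy'],1])
    return m,n,k,sd,(u,v,S[i]),o+dd*(((m-o)@n)/(dd@n))
def slidep(c,box=(242,386,243,258)):
    P,uu,vv=cloud(c,np.ones((480,640),bool));a,b,e,f=box
    q=P[(uu>a)&(uu<b)&(vv>e)&(vv<f)];return plane(q),q
E
python3 - <<'E'
from h import *
c=dict(np.load('w3.npz'))
m,n,k,sd,px,dot=reader(c);print('n',n.round(4),'tilt',np.arccos(n[2]).round(4),'yaw',np.degrees(np.arctan2(-n[1],-n[0])),k,sd,px,'dot',dot.round(4))
P,uu,vv=cloud(c,np.ones((480,640),bool))
h=P[(uu>195)&(uu<430)&(vv>15)&(vv<210)&(abs(P[:,2]-.045)<.004)];print('housing',cv2.minAreaRect((h[:,:2]*1000).astype(np.float32)))
(a,q)=slidep(c);print('slide top plane',a[1].round(3),a[0].round(4),a[2:])
E
```

```text
n [-0.4475  0.1319  0.8845] tilt 0.4854 yaw -16.425474889263914 12692 0.0006162949537558949 (np.float64(314.5341945288754), np.float64(131.0387537993921), array([  14,   12,   42,   39, 1316], dtype=int32)) dot [0.5012 0.1945 0.0925]
housing ((512.198974609375, 191.5802764892578), (139.7581024169922, 129.47682189941406), 73.59406280517578)
slide top plane [-0.023  0.008  1.   ] [0.4504 0.2101 0.1852] (1970, np.float64(0.0005794494266141353))
```

```bash
python3 -m creep '[[-0.002,-0.0133,0.02,0],[-0.002,-0.0133,0.06,0],[-0.002,-0.0133,0.1,0],[-0.002,-0.0133,0.14,0],[-0.002,-0.0133,0.16,0],[-0.002,-0.0133,0.17,0],[-0.002,-0.0133,0.17,0]]' 1
python3 -m creep '[[0,0,0.003,0],[0,0,0.006,0],[0,0,0.009,0],[0,0,0.012,0],[0,0,0.012,0]]' 1
```

```text
time: 6.3
ee_pos: [0.4323, 0.225, 0.0849]
orientation: [[0.958, -0.286, -0.002], [-0.286, -0.958, -0.001], [-0.002, 0.001, -1.0]]
contact_force: [-0.1, -0.4, -1.1]
width: 0.167
time: 6.8
ee_pos: [0.4328, 0.2262, 0.0774]
orientation: [[0.959, -0.284, 0.001], [-0.284, -0.959, 0.0], [0.001, -0.0, -1.0]]
contact_force: [-1.6, -0.2, 4.2]
width: 0.168
```

Contact at about 4 N. I'll roll it down and back in steps, watching the force.

```bash
python3 -m creep '[[-0.001,0,0.0015,0],[-0.002,0,0.003,0],[-0.004,0,0.0045,0],[-0.006,0,0.006,0],[-0.006,0,0.006,0]]' 1
python3 - <<'E'
from h import *
s,c=wcap('w4');print(s['ee_pos'],s['contact_force'],slidep(c,(242,386,225,262))[0])
E
```

```text
time: 7.3
ee_pos: [0.43, 0.2272, 0.0745]
orientation: [[0.959, -0.283, 0.005], [-0.283, -0.959, -0.0], [0.005, -0.001, -1.0]]
contact_force: [-2.3, -5.1, 15.7]
width: 0.171
[0.43000415 0.22716509 0.07450423] [-2.29318993 -5.07964885 15.66728837] (array([0.45392255, 0.2198153 , 0.04801592]), array([ 0.4690842 , -0.13691546,  0.87247588]), 2853, np.float64(0.0007708483299682394))
```

View pics/w4.png

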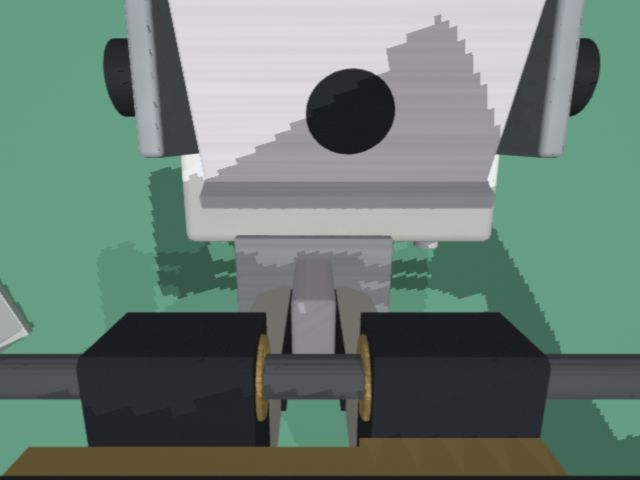

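Run:
```python
from h import *
for f in ('w3','w4'):
    c=dict(np.load(f+'.npz'));a,q=slidep(c,(245,288,243,262))
    print(f,a)
    P,uu,vv=cloud(c,np.ones((480,640),bool))
    for v in (234,236,238,240,242,244,250,256,262): 
        k=(vv==v)&(uu>250)&(uu<285); print(v,P[k].mean(0).round(4),end=' ')
    print()
```

```text
w3 (array([0.45551679, 0.23074505, 0.18514409]), array([0.00197447, 0.01179798, 0.99992845]), 748, np.float64(0.000574471855836261))
234 [ 4.289e-01  2.588e-01 -3.000e-04] 236 [ 4.272e-01  2.596e-01 -3.000e-04] 238 [ 4.255e-01  2.602e-01 -3.000e-04] 240 [0.4602 0.2292 0.1815] 242 [0.4599 0.2289 0.1847] 244 [0.4591 0.2292 0.185 ] 250 [0.4566 0.23   0.1853] 256 [0.4539 0.2307 0.1852] 262 [0.4512 0.2317 0.1853] 
w4 (array([0.45595266, 0.24127446, 0.05034183]), array([-0.10972905,  0.02855565,  0.99355126]), 742, np.float64(0.000562901275450068))
234 [0.4628 0.2392 0.0446] 236 [0.4625 0.2389 0.048 ] 238 [0.4621 0.2388 0.0503] 240 [0.4613 0.239  0.0509] 242 [0.4605 0.2392 0.0509] 244 [0.4596 0.2396 0.0507] 250 [0.4569 0.2405 0.0504] 256 [0.4543 0.2414 0.0502] 262 [0.4516 0.2423 0.0499]
```

Tilting works: 0.113 rad so far at 15 N, matching a roll on the edge. I'll continue.

```bash
python3 -m creep '[[-0.0008,0,0.0016,0],[-0.0018,0,0.0032,0],[-0.003,0,0.0048,0],[-0.004,0,0.0064,0],[-0.005,0,0.008,0],[-0.005,0,0.008,0]]' 1
python3 - <<'E'
from h import *
s,c=wcap('w5');a,q=slidep(c,(245,288,243,262));print(s['ee_pos'],s['contact_force'],a[1],np.arccos(a[1][2]),a[2:])
E
```

```text
time: 7.95
ee_pos: [0.4256, 0.2285, 0.0682]
orientation: [[0.959, -0.284, 0.003], [-0.284, -0.959, 0.0], [0.003, -0.001, -1.0]]
contact_force: [-4.4, -2.5, 16.0]
width: 0.167
[0.42557146 0.22847616 0.06822678] [-4.43880773 -2.5075205  15.98936667] [-0.28845475  0.08422995  0.95378151] 0.3052178477778028 (748, np.float64(0.0005167267042967416))
```

View pics/w5.png

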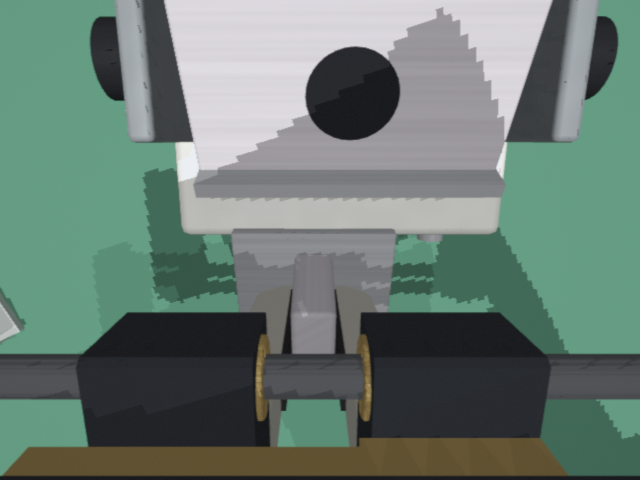

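The tilt is now 0.305. The slide edge is at v≈230, overlapping the housing edge at v≈233. One more step of about 0.18 rad.

```bash
python3 -m creep '[[-0.0008,0,0.0016,0],[-0.0016,0,0.0032,0],[-0.0025,0,0.0048,0],[-0.0035,0,0.0066,0],[-0.0045,0,0.0085,0],[-0.0045,0,0.0085,0]]' 1
python3 - <<'E'
from h import *
s,c=wcap('w6');a,q=slidep(c,(245,286,240,262));print(s['ee_pos'],s['contact_force'],a[1],np.arccos(a[1][2]),a[2:])
E
```

```text
time: 8.6
ee_pos: [0.4221, 0.2295, 0.0616]
orientation: [[0.959, -0.284, 0.003], [-0.284, -0.959, 0.0], [0.002, -0.001, -1.0]]
contact_force: [-4.1, -2.1, 14.7]
width: 0.169
[0.42211743 0.22950371 0.06158547] [-4.13368344 -2.08368661 14.66341838] [-0.41943409  0.12213942  0.89953155] 0.4521003213968547 (835, np.float64(0.000490224379117485))
```

```bash
python3 -m creep '[[-0.0005,0,0.001,0],[-0.0008,0,0.0019,0],[-0.0008,0,0.0019,0]]' 1
python3 - <<'E'
from h import *
s,c=wcap('w7');a,q=slidep(c,(245,286,240,262));print(s['ee_pos'],s['contact_force'],a[1],np.arccos(a[1][2]),a[2:])
E
python3 -m creep '[[0,0,-0.005,0],[0,0,-0.012,0],[0,0,-0.03,0],[0,0,-0.06,0],[0,0,-0.09,0],[0,0,-0.1,0],[0,0,-0.1,0],[0,0,-0.1,0]]' 1
python3 - <<'E'
from h import *
s,c=wcap('w8');a,q=slidep(c,(245,286,240,262));print(s['ee_pos'],s['contact_force'],a[1],np.arccos(a[1][2]),a[2:])
E
```

```text
time: 8.95
ee_pos: [0.4215, 0.2297, 0.0602]
orientation: [[0.959, -0.284, 0.002], [-0.284, -0.959, 0.0], [0.002, -0.001, -1.0]]
contact_force: [-5.0, -1.9, 14.7]
width: 0.168
[0.42152295 0.22972211 0.06019984] [-5.01062128 -1.90513135 14.73508703] [-0.44953517  0.13743709  0.8826263 ] 0.48937612947041803 (836, np.float64(0.00047721083817789774))
time: 9.8
ee_pos: [0.4203, 0.2294, 0.1326]
orientation: [[0.959, -0.284, -0.001], [-0.284, -0.959, -0.0], [-0.001, 0.001, -1.0]]
contact_force: [-0.2, 0.9, -2.2]
width: 0.166
[0.42029448 0.22941225 0.13258147] [-0.2075828   0.87407568 -2.20536299] [-0.4559023   0.1334172   0.87997326] 0.4949904119429477 (837, np.float64(0.00048258601967820185))
```

View pics/w8.png

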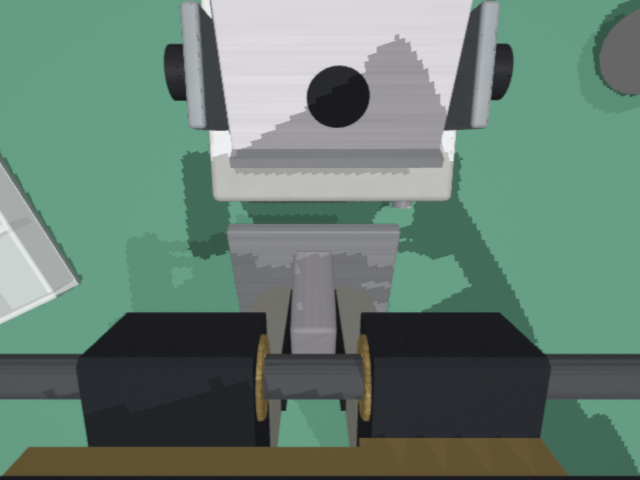

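The tilt holds after release (0.495; plate 0.485). Next I'll measure the slide pose and the reader pose in one wrist frame.

```bash
cat >> h.py <<'E'
def sl_pose(c,box=(245,286,240,262),row=(215,262),tol=.0008):
    (m,n,k,sd),q=slidep(c,box)
    P,uu,vv=cloud(c,np.ones((480,640),bool))
    y=np.cross(n,[1,0,0]);
    xh=-np.array([n[0],n[1],0]);xh/=np.linalg.norm(xh);y=np.cross([0,0,1],xh);x=np.cross(y,n)
    sel=(abs((P-m)@n)<tol)&(vv>row[0])&(vv<row[1])&(uu>210)&(uu<420)&(abs((P-m)@x)<.03)&(abs((P-m)@y)<.08)
    S=P[sel];xs=(S-m)@x;ys=(S-m)@y
    up=np.percentile(xs,99.5);top=xs>up-.012
    y0,y1=np.percentile(ys[top],[.3,99.7])
    g=cv2.minAreaRect((np.stack([xs,ys],1)*1000).astype(np.float32))
    ctr=m+x*(up-.025)+y*(y0+y1)/2-n*.006
    return dict(n=n,x=x,y=y,ctr=ctr,tilt=np.arccos(n[2]),width=y1-y0,yaw=np.degrees(np.arctan2(x[1],x[0])),up=up,rect=g)
E
python3 - <<'E'
from h import *
c=dict(np.load('w8.npz'));r=sl_pose(c)
for k,v in r.items(): print(k,v)
P,uu,vv=cloud(c,np.ones((480,640),bool))
m,n,k,sd=plane(P[(uu>245)&(uu<430)&(vv>15)&(vv<60)]);print('plate',n,np.arccos(n[2]),np.degrees(np.arctan2(-n[1],-n[0])),k,sd)
g=cv2.cvtColor(c['img'],cv2.COLOR_BGR2GRAY)[50:140,295:380]
N,L,S,C=cv2.connectedComponentsWithStats((g<50).astype(np.uint8));i=1+np.argmax(S[1:,4]);u,v=C[i]+[295,50]
V=np.linalg.inv(c['view']);o=V[:3,3];dd=V[:3,:3]@np.array([(u-c['cx'])/c['fx'],(v-c['cy'])/c['fy'],1])
d=o+dd*(((m-o)@n)/(dd@n));print('dot',d,u,v)
# lip top check, plate edges
y=np.array([.2828,.9592,0]);x=np.cross(y,n)
pl=P[(abs((P-m)@n)<.001)&(uu>180)&(uu<500)&(vv<170)];ys=(pl-d)@y;xs=(pl-d)@x;print('plate y range rel dot',np.percentile(ys,[.2,99.8]),'x min',np.percentile(xs,[.2,99.8]))
# upper slide edge slope in image
for u in (240,270,300,330,360,390):
    z=c['z_map'][215:240,u];print(u,215+int(np.argmax(np.abs(np.diff(z)))),end=' ')
e=r['ctr']-d;print('\nctr-seat in plate frame x,y,z',e@x,e@y,e@n)
E
```

```text
n [-0.4559023   0.1334172   0.87997326]
x [ 0.84455206 -0.24715332  0.47502321]
y [ 0.28086458  0.95974741 -0.        ]
ctr [0.43468195 0.22552138 0.10720943]
tilt 0.4949904119429477
width 0.06901453568353391
yaw -16.31181252765019
up 0.010954103417613914
rect ((2.448979377746582, -19.59011459350586), (69.67464447021484, 18.123390197753906), 89.719482421875)
plate [-0.45445948  0.13299289  0.88078344] 0.4932821564832267 -16.31157095594689 7839 0.0006279150371410111
dot [0.50114183 0.19430429 0.09226764] 337.90330350997937 96.54679972470751
plate y range rel dot [-0.06153365  0.06245606] x min [-0.02560753  0.03752743]
240 223 270 223 300 223 330 223 360 223 390 223 
ctr-seat in plate frame x,y,z -0.0568488328816029 0.01114858081943997 0.04751545646461101
```

Slide and plate agree: tilts 0.495 and 0.493, both yaws -16.31°. Offset from the seat in the plate frame is x −57, y +11, z +47.5 mm. I'll move to about +3 mm up-slope, centred, 14 mm above the face.

```bash
python3 -m creep '[[0.01,0.002,0,0],[0.03,0.005,0,0],[0.05,0.009,0,0],[0.07,0.012,0,0],[0.085,0.0135,0.001,0],[0.0913,0.0145,0.0016,0],[0.0913,0.0145,0.0016,0],[0.0913,0.0145,0.0016,0]]' 1
python3 - <<'E'
from h import *
from rig import cams
s,c=wcap('w9');r=sl_pose(c);print(s['ee_pos'],s['contact_force'])
for k in ('tilt','yaw','width','ctr'): print(k,r[k])
d=np.array([.50114,.1943,.09227]);n=np.array([-0.45446,0.13299,0.88078]);y=np.array([.2809,.9597,0]);x=np.cross(y,n);e=r['ctr']-d;print((e@x*1e3).round(2),(e@y*1e3).round(2),(e@n*1e3).round(2))
for nm in('side','top'):
    c=cams.capture(nm);np.savez(nm+'9.npz',**c)
    a=c['img'][230:400,260:420] if nm=='side' else c['img'][200:320,110:250];cv2.imwrite(f'pics/{nm}9.png',cv2.resize(a,None,fx=3.5,fy=3.5,interpolation=cv2.INTER_CUBIC))
E
```

```text
time: 10.65
ee_pos: [0.483, 0.1997, 0.1319]
orientation: [[0.959, -0.284, -0.001], [-0.284, -0.959, 0.0], [-0.001, 0.0, -1.0]]
contact_force: [-0.4, -0.3, -0.3]
width: 0.17
[0.48297415 0.1996538  0.13193606] [-0.4208656  -0.2628754  -0.29422434]
tilt 0.48010407537590594
yaw -17.3272215538439
width 0.06869644223697295
ctr [0.49727706 0.1962139  0.10687081]
3.17 0.75 14.87
```

View pics/w9.png

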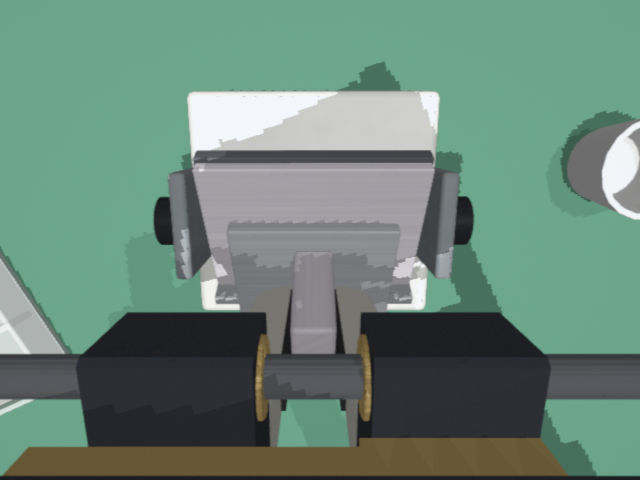

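View pics/side9.png

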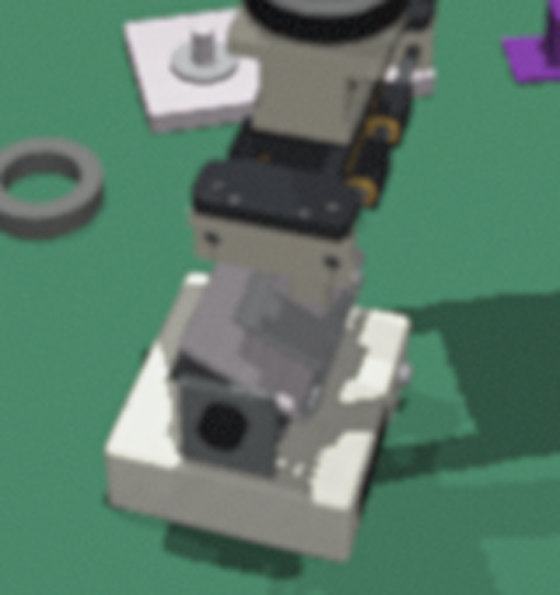

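Wrist view: slide edge u=228–400 (mid 314), plate edge u=194–433 (mid 313.5), so it is centred and parallel. I'll go down along the normal.

```bash
python3 -m creep '[[0.001,0,0.002,0],[0.003,0,0.0055,0],[0.005,0,0.0093,0],[0.0069,0,0.0129,0],[0.0069,0,0.0129,0],[0.0069,0,0.0129,0]]' 1
python3 - <<'E'
from rig import ctrl
import time
print(ctrl.sense()['contact_force'])
E
python3 -m creep '[[0.0006,0,0.0012,0],[0.0013,0,0.0023,0],[0.0013,0,0.0023,0]]' 1
```

```text
time: 11.4
ee_pos: [0.4883, 0.1981, 0.1223]
orientation: [[0.959, -0.284, -0.0], [-0.284, -0.959, -0.0], [-0.0, 0.0, -1.0]]
contact_force: [-0.2, -0.5, -1.7]
width: 0.17
[-0.16089405 -0.49263542 -1.65711689]
time: 11.7
ee_pos: [0.4893, 0.1979, 0.1207]
orientation: [[0.959, -0.284, -0.0], [-0.284, -0.959, -0.0], [-0.0, 0.0, -1.0]]
contact_force: [-0.3, 0.7, -1.6]
width: 0.17
```

```bash
python3 -m creep '[[-0.0012,0,0.0006,0],[-0.0023,0,0.0013,0],[-0.0023,0,0.0013,0],[-0.0023,0,0.0013,0]]' 1
python3 -m creep '[[-0.0006,0,0.0003,0],[-0.0012,0,0.0006,0],[-0.0012,0,0.0006,0],[-0.0012,0,0.0006,0]]' 1
python3 - <<'E'
from h import *
s,c=wcap('w10');r=sl_pose(c);print(s['ee_pos'],s['contact_force'],r['tilt'],r['yaw'],r['width'],r['ctr'])
d=np.array([.50114,.1943,.09227]);n=np.array([-0.45446,0.13299,0.88078]);y=np.array([.2809,.9597,0]);x=np.cross(y,n);e=r['ctr']-d;print((e@x*1e3).round(2),(e@y*1e3).round(2),(e@n*1e3).round(2))
E
```

```text
time: 12.1
ee_pos: [0.4876, 0.1984, 0.1198]
orientation: [[0.959, -0.284, 0.0], [-0.284, -0.959, 0.0], [0.0, -0.0, -1.0]]
contact_force: [-0.2, -0.2, -1.6]
width: 0.175
time: 12.5
ee_pos: [0.4868, 0.1987, 0.1193]
orientation: [[0.959, -0.284, 0.0], [-0.284, -0.959, 0.0], [0.0, -0.0, -1.0]]
contact_force: [-0.9, 0.0, -1.1]
width: 0.17
[0.48677359 0.19866067 0.11934781] [-0.93892998  0.02219479 -1.06327966] 0.48151062007474976 -16.528952581871184 0.06889545843745061 [0.5010031  0.1949427  0.09411168]
0.6 0.58 1.77
```

View pics/w10.png

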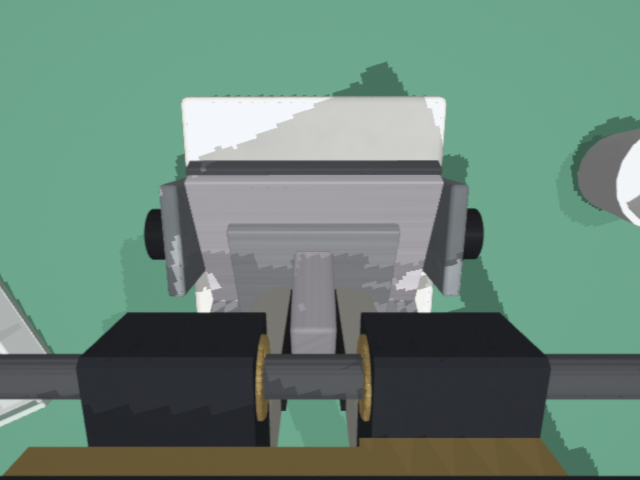

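```bash
python3 -m creep '[[-0.0005,0,0.0003,0],[-0.0009,0,0.0005,0],[-0.0009,0,0.0005,0],[-0.0009,0,0.0005,0]]' 1
python3 -m creep '[[-0.0005,0,0.0003,0],[-0.0009,0,0.0005,0],[-0.0009,0,0.0005,0],[-0.0009,0,0.0005,0]]' 1
```

```text
time: 12.95
ee_pos: [0.4864, 0.1988, 0.1191]
orientation: [[0.959, -0.284, 0.001], [-0.284, -0.959, -0.0], [0.001, -0.0, -1.0]]
contact_force: [0.4, 0.3, -0.9]
width: 0.168
time: 13.35
ee_pos: [0.4863, 0.1989, 0.1191]
orientation: [[0.959, -0.284, 0.002], [-0.284, -0.959, -0.0], [0.002, -0.0, -1.0]]
contact_force: [2.7, -2.1, 1.9]
width: 0.167
```

Lip contact: motion stopped with about 3.7 N up-slope. Now I'll press along the normal in small steps, measuring plate sink by depth against the free state (w10).

```bash
cat >> h.py <<'E'
n0=np.array([-0.45446,0.13299,0.88078]);y0=np.array([.2809,.9597,0]);x0=np.cross(y0,n0)
def pl_off(c):
    P,uu,vv=cloud(c,np.ones((480,640),bool))
    q=P[(uu>215)&(uu<415)&(vv>188)&(vv<216)];off=(q-np.array([.50114,.1943,.09227]))@n0*1e3
    off=off[abs(off-np.median(off))<2];return np.mean(off),len(off)
def rep(name):
    s,c=wcap(name);r=sl_pose(c);f=np.array(s['contact_force']);e=(r['ctr']-np.array([.50114,.1943,.09227]))*1e3
    print(round(s['time'],2),np.round(s['ee_pos'],4),'F x,y,n',np.round([f@x0,f@y0,f@n0],2),'tilt',r['tilt'].round(4),'yaw',r['yaw'].round(2),'e',np.round([e@x0,e@y0,e@n0],2),'plate',pl_off(c))
E
python3 - <<'E'
from h import *
for f in('w10',):print(pl_off(dict(np.load(f+'.npz'))))
rep('w11')
E
python3 -m creep '[[0.0004,0,0.0007,0],[0.0008,0,0.0014,0],[0.0011,0,0.0021,0],[0.0011,0,0.0021,0],[0.0011,0,0.0021,0]]' 1
python3 - <<'E'
from h import *
rep('w12')
E
```

```text
(np.float64(-0.10656688794688536), 5346)
13.35 [0.4863 0.1989 0.1191] F x,y,n [ 3.73 -1.23  0.18] tilt 0.4752 yaw -16.72 e [0.17 0.69 1.95] plate (np.float64(-0.11761659754407656), 5351)
time: 13.9
ee_pos: [0.487, 0.1987, 0.1176]
orientation: [[0.959, -0.284, 0.002], [-0.284, -0.959, -0.0], [0.002, -0.0, -1.0]]
contact_force: [2.4, -2.5, 6.6]
width: 0.172
13.9 [0.487  0.1987 0.1176] F x,y,n [ 5.79 -1.72  4.41] tilt 0.4788 yaw -16.49 e [0.1  0.71 0.14] plate (np.float64(-1.8014595844386136), 5351)
```

```bash
python3 - <<'E'
from h import *
for f in ('w10','w12'):
    c=dict(np.load(f+'.npz'));P,uu,vv=cloud(c,np.ones((480,640),bool))
    m,n,k,sd=plane(P[(uu>235)&(uu<395)&(vv>186)&(vv<217)]);print(f,'plate tilt',np.arccos(n[2]),n,k,sd)
    m2,n2,k2,sd2=plane(P[(uu>210)&(uu<224)&(vv>190)&(vv<275)]);m3,n3,k3,_=plane(P[(uu>404)&(uu<416)&(vv>190)&(vv<275)])
    print('side strips',np.arccos(n2[2]),k2,np.arccos(n3[2]),k3)
    D=np.array([.50114,.1943,.09227])
    for lo,hi in((240,286),(345,390)):
        print([(v,*( (P[(vv==v)&(uu>lo)&(uu<hi)]-D)@np.stack([x0,n0],1)*1e3).mean(0).round(1)) for v in range(190,268,6)])
    print([(u,((P[(vv==235)&(uu==u)]-D)@n0*1e3).round(1)) for u in (205,212,220,226,230,235,240,390,396,402,408,415)])
E
python3 - <<'E'
import cv2
a=cv2.imread('pics/w12.png')[150:320,170:460];cv2.imwrite('pics/w12c.png',cv2.resize(a,None,fx=2.7,fy=2.7,interpolation=cv2.INTER_CUBIC))
E
```

```text
w10 plate tilt 0.49479405923277975 [-0.45561415  0.1337859   0.88006652] 4731 0.0005096225543173785
side strips 0.4862794116456552 1089 0.48538570162693306 915
[(190, np.float64(40.0), np.float64(-0.1)), (196, np.float64(37.1), np.float64(-0.2)), (202, np.float64(34.3), np.float64(-0.1)), (208, np.float64(31.4), np.float64(0.0)), (214, np.float64(28.4), np.float64(0.0)), (220, np.float64(25.1), np.float64(-0.2)), (226, np.float64(25.3), np.float64(4.0)), (232, np.float64(24.6), np.float64(7.0)), (238, np.float64(21.8), np.float64(7.4)), (244, np.float64(18.6), np.float64(7.4)), (250, np.float64(15.3), np.float64(7.5)), (256, np.float64(12.1), np.float64(7.7)), (262, np.float64(8.6), np.float64(7.8))]
[(190, np.float64(40.0), np.float64(0.0)), (196, np.float64(37.0), np.float64(-0.2)), (202, np.float64(34.1), np.float64(-0.2)), (208, np.float64(31.1), np.float64(-0.1)), (214, np.float64(28.1), np.float64(-0.0)), (220, np.float64(25.1), np.float64(0.0)), (226, np.float64(25.0), np.float64(3.8)), (232, np.float64(24.6), np.float64(7.1)), (238, np.float64(21.7), np.float64(7.4)), (244, n
[... 1230 characters left out ...]
), np.float64(-1.8)), (208, np.float64(30.6), np.float64(-1.7)), (214, np.float64(27.5), np.float64(-1.7)), (220, np.float64(24.5), np.float64(-1.6)), (226, np.float64(24.5), np.float64(2.3)), (232, np.float64(24.1), np.float64(5.5)), (238, np.float64(21.0), np.float64(5.7)), (244, np.float64(17.8), np.float64(5.8)), (250, np.float64(14.6), np.float64(5.9)), (256, np.float64(11.3), np.float64(6.0)), (262, np.float64(7.7), np.float64(6.0))]
[(205, array([-2.])), (212, array([-2.2])), (220, array([-2.3])), (226, array([-2.6])), (230, array([6.1])), (235, array([5.8])), (240, array([5.8])), (390, array([6.])), (396, array([5.6])), (402, array([-2.])), (408, array([-2.3])), (415, array([-1.2]))]
```

View pics/w12c.png

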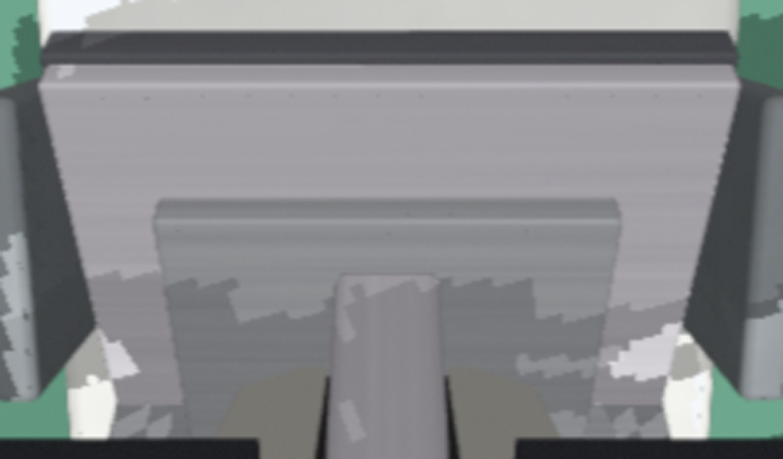

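The gap is wrong. Slide top minus plate face is 7.2–7.8 mm instead of 6, so the slide is dragging the plate through friction at the lip rather than sitting on the face. I'll back off the lip, and also re-measure tilt on a wider area.

```bash
cat >> h.py <<'E'
def tilts(c,vr=(231,280)):
    P,uu,vv=cloud(c,np.ones((480,640),bool));R=(vv>vr[0])&(vv<vr[1])
    k=R&(((uu>246)&(uu<264+ (280-vv)*.5))|((uu>364-(280-vv)*.5)&(uu<384)))
    m,n,kk,sd=plane(P[k],tol=.002)
    return np.arctan2(-(n@np.array([.9597,-.2809,0])),n[2]),np.arctan2(-(n@y0),n[2]),kk,sd
E
python3 - <<'E'
from h import *
for f in('w7','w8','w9','w10','w11','w12'):print(f,tilts(dict(np.load(f+'.npz'))),tilts(dict(np.load(f+'.npz')),(231,262)))
E
python3 -m creep '[[-0.0005,0,-0.0013,0],[-0.001,0,-0.0026,0],[0,0,-0.003,0],[0.0008,0,-0.0036,0],[0.0008,0,-0.0036,0]]' 1
python3 - <<'E'
from h import *
rep('w13');print(tilts(dict(np.load('w13.npz'))))
E
```

```text
w7 (np.float64(0.4716966264082586), np.float64(-0.0005224115987491253), 2917, np.float64(0.00047256055602502275)) (np.float64(0.47731929804723744), np.float64(-0.0006946590736012892), 2091, np.float64(0.00047793008925872487))
w8 (np.float64(0.4679315781062142), np.float64(-0.002216181903024127), 2919, np.float64(0.0004775094453501827)) (np.float64(0.47166598547727817), np.float64(-0.002323705048670474), 2095, np.float64(0.00048764993840328373))
w9 (np.float64(0.4659155015112619), np.float64(-0.0027305503853853152), 2915, np.float64(0.00046636008709334846)) (np.float64(0.4675562179554527), np.float64(-0.002435113699019622), 2089, np.float64(0.00047671287387725237))
w10 (np.float64(0.46530257244546624), np.float64(-0.002246519123884552), 2921, np.float64(0.0004756261832701877)) (np.float64(0.466719590909642), np.float64(-0.0020721680183438305), 2098, np.float64(0.000486495200917831))
w11 (np.float64(0.468168331993234), np.float64(-0.002198978970784719), 2921, np.float64(0.00047798110555792627)) (np.float64(0.46895087729648255), np.float64(-0.0020145840243706364), 2095, np.float64(0.00048492970391409855))
w12 (np.float64(0.46793801443437083), np.float64(-0.0009908324433325728), 2916, np.float64(0.00047740151857304173)) (np.float64(0.4691879806969788), np.float64(-0.0014776576332641957), 2090, np.float64(0.0004897106873335591))
time: 14.45
ee_pos: [0.4863, 0.1989, 0.1192]
orientation: [[0.959, -0.284, -0.001], [-0.284, -0.959, 0.0], [-0.001, 0.0, -1.0]]
contact_force: [2.8, -1.0, -0.2]
width: 0.171
14.45 [0.4863 0.1989 0.1192] F x,y,n [ 2.49 -0.19 -1.57] tilt 0.4758 yaw -16.31 e [0.19 0.58 1.89] plate (np.float64(-0.10652075903665106), 5343)
(np.float64(0.4667400154814955), np.float64(-0.002009516295214564), 2912, np.float64(0.00047038805783055775))
```

```bash
python3 -m creep '[[0.0006,0,-0.0003,0],[0.0012,0,-0.0006,0],[0.0017,0,0.0003,0],[0.0022,0,0.0013,0],[0.0028,0,0.0023,0],[0.0028,0,0.0023,0],[0.0028,0,0.0023,0]]' 1
python3 - <<'E'
from h import *
rep('w14');print(tilts(dict(np.load('w14.npz'))))
E
```

```text
time: 15.2
ee_pos: [0.4881, 0.1981, 0.1178]
orientation: [[0.959, -0.284, -0.002], [-0.284, -0.959, 0.0], [-0.001, 0.0, -1.0]]
contact_force: [-3.0, 1.3, 1.0]
width: 0.175
15.2 [0.4881 0.1981 0.1178] F x,y,n [-2.35  0.44  2.39] tilt 0.4747 yaw -17.7 e [ 1.25  0.73 -0.  ] plate (np.float64(-0.7575895116275605), 5352)
(np.float64(0.46748325290197495), np.float64(-0.0023203845828674045), 2918, np.float64(0.00047964163001556483))
```

Now the upper edge rests on the face, but the slide is about 0.02 rad shallow of the plate (0.467 against about 0.486). Gripping friction is too stiff for the light spring to correct that. So I'll set it at the lip just above the face and ease the jaws a few mm so it settles flat against lip and face. Then I'll re-grip and press.

```bash
python3 -m creep '[[-0.0004,0,-0.0004,0],[-0.001,0,-0.0002,0],[-0.0017,0,0,0],[-0.0017,0,0,0],[-0.0017,0,0,0]]' 1
python3 - <<'E'
from h import *
rep('w15')
E
```

```text
time: 15.75
ee_pos: [0.4881, 0.1983, 0.1182]
orientation: [[0.959, -0.284, 0.001], [-0.284, -0.959, -0.0], [0.001, -0.0, -1.0]]
contact_force: [-0.7, -1.1, 1.5]
width: 0.169
15.75 [0.4881 0.1983 0.1182] F x,y,n [ 0.34 -1.22  1.51] tilt 0.4783 yaw -16.58 e [1.36 0.61 0.17] plate (np.float64(-0.3298133491322431), 5347)
```

```bash
python3 -m creep '[[-0.0005,0,-0.0009,0],[-0.0005,0,-0.0009,0],[-0.001,0,-0.0006,0],[-0.0014,0,-0.0004,0],[-0.0014,0,-0.0004,0]]' 1
python3 - <<'E'
from h import *
rep('w16')
E
```

```text
time: 16.3
ee_pos: [0.4869, 0.1987, 0.1183]
orientation: [[0.959, -0.284, 0.001], [-0.284, -0.959, 0.0], [0.0, -0.0, -1.0]]
contact_force: [0.7, -0.0, -1.6]
width: 0.173
16.3 [0.4869 0.1987 0.1183] F x,y,n [-0.18  0.16 -1.76] tilt 0.4814 yaw -16.47 e [0.23 0.72 0.83] plate (np.float64(-0.1122021964034932), 5355)
```

```bash
python3 -m creep '[[0,0,0,0],[0,0,0,0],[0,0,0,0],[0,0,0,0]]' 0.52
python3 - <<'E'
from h import *
rep('w17');print(tilts(dict(np.load('w17.npz'))))
E
```

```text
time: 16.75
ee_pos: [0.4866, 0.1987, 0.1183]
orientation: [[0.959, -0.284, 0.0], [-0.284, -0.959, 0.0], [0.0, -0.0, -1.0]]
contact_force: [-0.9, -0.5, 0.5]
width: 0.242
16.75 [0.4866 0.1987 0.1183] F x,y,n [-0.4  -0.76  0.82] tilt 0.5085 yaw -16.57 e [ 0.18  0.72 -0.18] plate (np.float64(-0.1306248123522555), 5343)
(np.float64(0.4889918920655438), np.float64(-0.0007611959902788694), 2920, np.float64(0.0004760410065873166))
```

View pics/w17.png

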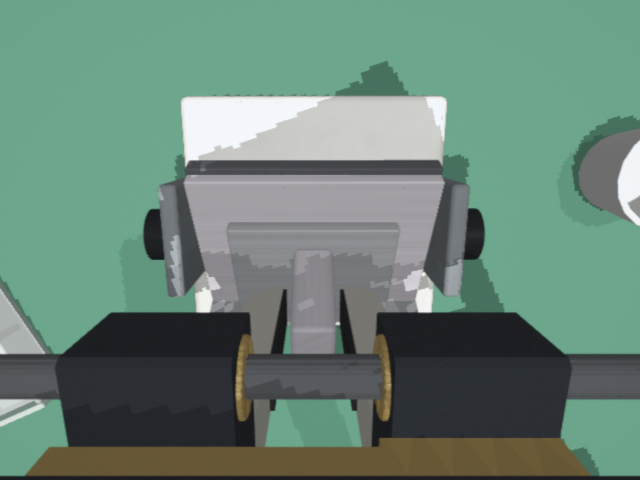

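The slide settled flush: tilt 0.489, and underside −0.18 against face −0.13 mm, so no gap. It is at x≈0.2 on the lip and centred (228–400 on 187–441). Re-grip, then press.

```bash
python3 -m creep '[[0,0,0,0],[0,0,0,0],[0,0,0,0],[0,0,0,0],[0,0,0,0]]' 1
python3 - <<'E'
from h import *
rep('w18');print(tilts(dict(np.load('w18.npz'))))
E
python3 -m creep '[[0.0002,0,0.0005,0],[0.0005,0,0.001,0],[0.0008,0,0.0016,0],[0.0011,0,0.0023,0],[0.0014,0,0.0029,0],[0.0016,0,0.0035,0],[0.0016,0,0.0035,0],[0.0016,0,0.0035,0]]' 1
python3 - <<'E'
from h import *
rep('w19');print(tilts(dict(np.load('w19.npz'))))
E
```

```text
time: 17.3
ee_pos: [0.4866, 0.1987, 0.1183]
orientation: [[0.959, -0.284, -0.0], [-0.284, -0.959, 0.0], [-0.0, -0.0, -1.0]]
contact_force: [-0.0, 0.1, 0.6]
width: 0.171
17.3 [0.4866 0.1987 0.1183] F x,y,n [0.26 0.07 0.57] tilt 0.5043 yaw -16.68 e [ 0.17  0.7  -0.09] plate (np.float64(-0.14823155813159933), 5351)
(np.float64(0.48938319332161323), np.float64(-0.0008382781227242222), 2918, np.float64(0.00045387735280969324))
time: 18.15
ee_pos: [0.4879, 0.1983, 0.1158]
orientation: [[0.959, -0.284, 0.0], [-0.284, -0.959, 0.0], [0.0, -0.0, -1.0]]
contact_force: [-1.4, -1.2, 5.1]
width: 0.17
18.15 [0.4879 0.1983 0.1158] F x,y,n [ 1.54 -1.52  5.01] tilt 0.4976 yaw -16.24 e [ 0.27  0.46 -2.86] plate (np.float64(-2.898613054245861), 5352)
(np.float64(0.4887839653518552), np.float64(-0.001008954159628754), 2915, np.float64(0.00046533267803043756))
```

Sunk 2.8 mm and still flush. A further 1.25 mm or so is needed.

```bash
python3 -m creep '[[0.0003,0,0.0006,0],[0.0006,0,0.0012,0],[0.0008,0,0.0016,0],[0.0008,0,0.0016,0],[0.0008,0,0.0016,0],[0.0008,0,0.0016,0]]' 1
python3 - <<'E'
from h import *
rep('w20');print(tilts(dict(np.load('w20.npz'))))
E
```

```text
time: 18.8
ee_pos: [0.4884, 0.1982, 0.1148]
orientation: [[0.959, -0.284, 0.0], [-0.284, -0.959, 0.0], [0.0, -0.0, -1.0]]
contact_force: [-2.4, -1.4, 6.6]
width: 0.172
18.8 [0.4884 0.1982 0.1148] F x,y,n [ 1.45 -1.99  6.75] tilt 0.5067 yaw -16.07 e [ 0.17  0.41 -4.22] plate (np.float64(-4.1149132284154994), 5354)
(np.float64(0.4892741325005499), np.float64(-0.0008658952081864019), 2921, np.float64(0.0004602647846882988))
```

View pics/w20.png

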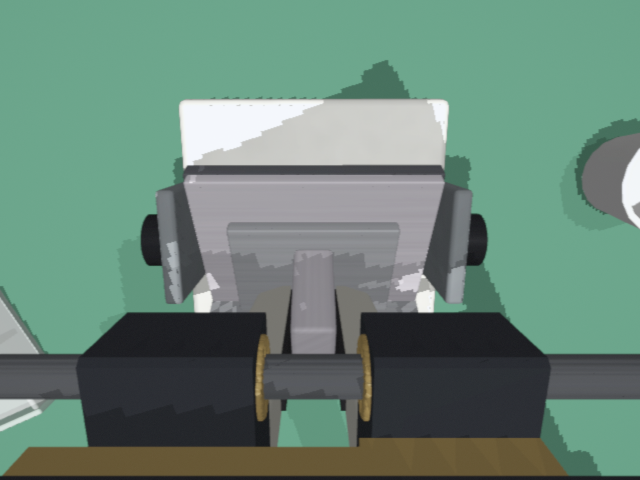

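Sunk 3.98 mm (−4.11 from −0.13) and flush. x is 0.17, the same as at lip contact, and it is centred (228–400 on 186–443). A last look at the bench, then hand in.

```bash
python3 -m creep '[[0,0,0,0],[0,0,0,0],[0,0,0,0],[0,0,0,0]]' 1
python3 - <<'E'
from h import *
from rig import cams,ctrl
rep('w21')
c=cams.capture('top');cv2.imwrite('pics/topF.png',c['img'])
c0=dict(np.load('top0.npz'))
for n,u,v in [('cup',282,277),('jar',201,127),('tape',287,192),('disc',348,240),('cell',288,105),('driver',490,240),('purple',365,368)]:
    h=16;a=c0['img'][v-h:v+h,u-h:u+h];b=c['img'][v-h:v+h,u-h:u+h]
    r=cv2.phaseCorrelate(cv2.cvtColor(a,6).astype(np.float32),cv2.cvtColor(b,6).astype(np.float32));print(n,np.round(r[0],2),round(r[1],2))
E
```

```text
time: 19.25
ee_pos: [0.4884, 0.1982, 0.1148]
orientation: [[0.959, -0.284, 0.0], [-0.284, -0.959, 0.0], [0.0, -0.0, -1.0]]
contact_force: [-2.4, -0.4, 6.6]
width: 0.171
19.25 [0.4884 0.1982 0.1148] F x,y,n [ 1.24 -1.05  6.88] tilt 0.5023 yaw -16.2 e [ 0.16  0.54 -4.13] plate (np.float64(-4.084756239447254), 5354)
cup [-0.03  0.01] 1.0
jar [-0.05 -0.06] 1.01
tape [-0.01  0.03] 0.99
disc [-0.03  0.02] 0.94
cell [ 0.12 -0.07] 0.92
driver [0.05 0.08] 0.98
purple [-0.27 -1.33] 0.62
```

View pics/topF.png

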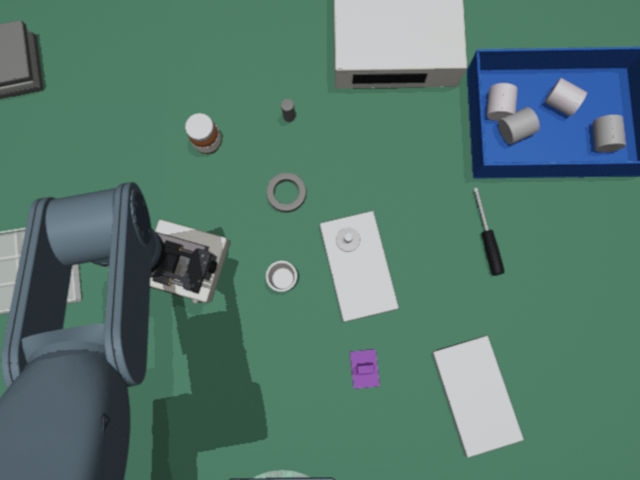

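Everything is in place. The purple piece at (365,368) has the same outline, and only its shadow has changed.

```bash
python3 -c "
from rig import ctrl
print(ctrl.finish_job())"
```

```text
the job is handed in; nothing more can be done
None
```

The slide is on the reader plate, still gripped and pressed, with the plate sunk about 3.95 mm of its 8 mm. I handed the job in at about 19.3 s of the 45 s limit.

**How it went:**
- **Tilting:** The tool can't tilt, so I tilted the slide in the jaws by rolling its edge on the front edge of the reader housing, at about 15 N. Only the slide touched the reader.
- **First press, failed:** The slide dragged the plate down by friction at the lip, with a 1–2 mm gap to the face. It was also about 0.02 rad too shallow.
- **Fix:** I backed off and opened the jaws a few mm at the lip. The slide settled flat, and I re-gripped and pressed. So it was briefly let go once, before the final press.

**Last checks:**

| Check | Result |
|---|---|
| Gap between slide and face | under 0.1 mm |
| Tilt | slide 0.489, plate 0.485–0.495 rad depending on the patch fitted |
| Up-slope position | +0.2 mm, the same as when the lip was felt |
| Turn out of square | within about 0.3° |
| Sideways | plate edges in the image show it centred; the 3D dot estimate gave +0.4 to +0.7 mm |
| Press force | 6.9 N measured, against about 8 N expected; I trusted the depth-measured sink |

The listed bystanders I compared with the first picture had not moved: cup, jar, tape, disc, cell and driver. The image comparison was poor for the purple look-alike because its shadow changed, but by eye it is where it was.

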